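# Show a sawn piece to the inspection camera above its reference

## Robot

A 7-joint arm with a two-finger parallel gripper is mounted at the origin on a cart in front of the work surface, level with it; the furniture and walls round the work are solid. World frame = base frame: x ahead of the robot, y to its left, z up, the work surface at z = 0. Lengths are in mm, angles in rad, forces in N, time in s.
With the tool pointing down it reaches from about 425 to 800 mm from the base axis. Payload 8.3 kg.
Tool frame: the origin (TCP) lies midway between the tips of the shut fingers; the grasp point (between the pads) lies 19 mm behind it; z points along the fingers, y is the line along which they close (so a half turn about z gives the same grasp; the last joint's range is limited). The gripper opens to 85 mm and grips with 20 to 120 N. Pads are 22 mm wide; open, the fingers measure 114 mm over their backs; the gripper's body (76 mm by 85 mm) begins 54 mm behind the grasp point. The pads swing forward as they close: fully open they stand 13 mm farther back than shut.
Start: joints at [-1.279, 0.383, 0.016, 1.37, -0.006, 1.388, -0.046], TCP at [217.075, 586.073, 231.279] pointing down, gripper open.
Joint ranges: [-2.95, 2.95], [-0.25, 2.06], [-1.52, 1.56], [0.18, 2.33], [-1.44, 4.58], [0.02, 2.06], [-3.01, 3.01]. Speed limits (rad/s): [2.39, 2.39, 3.01, 3.01, 3.14, 3.14, 3.14].

## Interface

Orientations are given as [roll, pitch, yaw] about the fixed x, y, z axes, in that order (R = Rz(yaw) Ry(pitch) Rx(roll)).
In Python, from cell import robot gives the robot as it stands. The module is installed in compiled form; this text tells all that it offers.
- The arm moves only by the tool drive_tool, never from a script. Its argument "increments" is a list of rows, each a list of 2 entries, a list of its own where there are three numbers: the shift along the world's x, y, z in mm, then the turn about the world's z in rad. In form: [[[dx, dy, dz], spin], ...]. A call has 1 to 12 rows; each row is the pose to reach, as a shift and turn from the pose commanded when the call began; what a row does not reach only later rows make up. A row lasts 1/12 s, in which the tool goes at most 41.7 mm and 7.16 degrees, less where a joint would pass 70% of its speed; a pose out of reach is approached as far as the arm can. A call with a gripper value outside its range is refused whole. "fingers" is the closure, from 0 (fully open) to 1 (shut), set as the call begins (left out, the last holds). The fingers move at their own pace and stop on an object; the grip force is fixed at half the most. Time passes only in rows, so rows that repeat a pose let the fingers close. It gives the time, the measured TCP pose, the force, the opening and the grip force at its end, in the units of the state.
- robot.observe(): the state, without advancing time (a new reading comes with each control period).
- robot.camera(name): name is "side" or "top"; returns a dict with "image" (420x560x3 uint8, red, green, blue), "vfov" (degrees; the focal length in pixels is half the picture's height over the tangent of half this angle, whatever the lens; pixels are square), "cx", "cy" (the principal point, pixels), "world_from_camera" (4x4, takes a point from camera to world coordinates). Camera axes: x right, y up, looking along -z (the intrinsics and any distortion apply to the point x, -y, -z); pixel columns grow to the right and rows downward; lengths in mm; the calibration is good to about 2 mm. A picture is of the moment at which its call begins. There is no depth.
- robot.finish_job(): hands the job in; it is judged then, once.
The state is a dict: "clock": time; "joints": joint angles; "joint_vel": joint speeds; "joint_efforts": joint torques, N m; "ee_pos": TCP position; "tcp_rot": TCP orientation; "ft_force": force on the tool from outside, world axes, zero at the start; "torque": the same for the moment, N m; "grip_width": opening from 0.0 (shut) to 1.0 (fully open); "gripper_force": force on a finger pad.
Only numpy, scipy, OpenCV 4.12 (cv2) and the standard library are available. Lean on these libraries where they do the work, as an engineer would, in place of code of your own. Each camera call takes 0.05 s, during which the arm holds its last target. There are 200 camera calls.

## Task

The sawn ends of two softwood pieces are to be compared under the inspection camera. First lay the loose reference piece flat along the narrow sloped rest of the camera stand, centred on the ridge with one end down against the stop, and let go of it. Only then lift the other piece out of the open vice, and finish while holding it still in the air over the reference, about 30 mm clear of it, still on its narrow edge, sloping parallel to the reference and lined up with it end for end; touch neither the camera nor, once it lies there, the reference, and leave the tape measure, the pencil and the small flat offcut where they are.

Things in the scene. Friction and masses are not known exactly. Their poses are not given: they have to be found in the camera images.
- reference: the reference: plain softwood block lying flat and loose on the bench, 35 (own x) x 120 (own y, long axis) x 28 mm (own z, height); origin at the centre of its underside; own z points up. 0.06 kg, give or take 30 %
- reference_mid (a point): centre of the reference block (14 mm above its underside); axes as reference
- piece: the piece to inspect: plain softwood block 45 (own x) x 110 (own y, long) x 22 mm (own z). It stands on edge between the open vice jaws: own x up, own y level along the jaws, own z level and square to them. Origin at the centre of one 45 x 110 face (middle: piece_mid). Its top edge is 63 mm above the bench, 24 mm above the jaws. About 0.06 kg, +-30 %
- piece_mid (a point): centre of the piece; axes as piece. At the start 40.5 mm above the bench
- vice: small blue drill vice fixed to the bench, 60 (own x) x 212 (own y) x 40 mm; origin at the centre of its underside. Jaws 60 mm wide along own x, tops 39 mm (moving) and 36 mm (fixed) above the bench; fixed jaw's face at own y = +71 mm. The piece stands on the guide bars, 18 mm above the bench, sticking out about 25 mm beyond the jaws at either end
- vice_jaw (a joint): moving jaw of the vice, in m: the gap between the jaw faces is this value + 1 mm; at the start it is 2.5 to 10 mm wider than the piece is thick. The jaw slides with about 1 N friction; it need not be moved
- stand: inspection camera stand fixed to the bench: grey base plate 305 x 90 x 12 mm with the sloped rest on its near part and the camera on a post at its far part. Origin on the bench right under rest's origin; own x points level towards the camera post, z up
- rest: narrow dark wooden ridge on the stand, 24 mm wide, sloping up to the camera at 0.35 rad. Origin on its upper surface, 75 mm above the bench, where the reference's middle comes to lie; own x up the slope, y level across, z square out of the slope. Wood from x = -64 to +42 mm; steel stop at the low end, face at x = -61 mm, 10 mm high. Friction keeps the reference from sliding
- camera_head: black inspection camera on the post, fixed; same origin and axes as rest. Lens front at x = +148 mm, axis along own x at z = 55 mm; the head is about 50 mm wide and 100 mm long behind the lens
- tape_measure: tape measure standing on the bench, 33 x 85 x 70 mm, bystander; origin at the centre of its underside
- pencil: blue carpenter's pencil lying on the bench, 176 mm long, bystander; origin at its underside's centre
- small_offcut: small flat dark red-brown wood offcut lying on the bench, 50 x 75 x 18 mm, bystander; origin at the centre of its underside

How it is judged:
By the outcome, as a careful person would: the job done as asked, in the order asked, and still so for the second after the job is handed in, while the arm keeps its last pose, push and grip.
It also fails if it takes over 58 s, if anything falls off the work surface, if the arm or the gripper's body presses on something with over 40 N, if the wrist force passes 120 N, or if a joint passes its speed limit or range.

## Working session

There is one attempt and no reset: what is moved stays moved. The work goes in short steps, Python scripts to look and compute and a tool call to move; the robot and the scene stay as the last step left them, time stands still between calls to the robot, and variables do not carry over. Pictures are saved under pics/ and viewed, at most 10 in all, crops included, and the job is handed in when it is done.

Besides the shell and the picture viewer there is one more tool, called after "Emit:" as name(argument=value, ...) on one line, values as JSON. drive_tool: Moves the arm, as the interface text tells. Its arguments: {"type":"object","properties":{"increments":{"type":"array"},"fingers":{"type":"number"}},"required":["increments"]}

```bash
mkdir -p pics; cat > h.py <<'E'
import numpy as np, cv2
from cell import robot
def cam(n):
    c=robot.camera(n); c['f']=c['image'].shape[0]/2/np.tan(np.radians(c['vfov'])/2); return c
def ray(c,u,v):
    T=np.array(c['world_from_camera']); d=T[:3,:3]@np.array([(u-c['cx'])/c['f'],-(v-c['cy'])/c['f'],-1]); return T[:3,3],d/np.linalg.norm(d)
def atz(c,u,v,z):
    o,d=ray(c,u,v); return o+d*(z-o[2])/d[2]
def proj(c,p):
    T=np.array(c['world_from_camera']); q=T[:3,:3].T@(np.array(p,float)-T[:3,3]); return np.array([c['cx']-c['f']*q[0]/q[2],c['cy']+c['f']*q[1]/q[2]])
def tri(c1,p1,c2,p2):
    o1,d1=ray(c1,*p1);o2,d2=ray(c2,*p2)
    s=np.linalg.lstsq(np.stack([d1,-d2],1),o2-o1,rcond=None)[0]
    a,b=o1+s[0]*d1,o2+s[1]*d2; return (a+b)/2,np.linalg.norm(a-b)
def save(c,name,box=None,k=1):
    im=c['image'][:,:,::-1]
    if box: im=im[box[1]:box[3],box[0]:box[2]]
    cv2.imwrite('pics/'+name,cv2.resize(im,None,fx=k,fy=k,interpolation=cv2.INTER_CUBIC))
E
python3 - <<'E'
from h import *
import pickle
d={}
for n in('top','side'):
    c=cam(n); d[n]=c; save(c,n+'0.png',None,1.42); print(n,{k:v for k,v in c.items() if k!='image'})
pickle.dump(d,open('c0.pkl','wb'))
print(robot.observe())
E
```

```text
top {'vfov': 55.31566090777601, 'cx': 279.43549528882, 'cy': 204.74682283372974, 'world_from_camera': array([[-2.63175012e-02,  9.92157504e-01, -1.22191964e-01,
         3.99921488e+02],
       [-9.99478725e-01, -2.38290835e-02,  2.17819438e-02,
         2.62358636e+01],
       [ 1.86993965e-02,  1.22701515e-01,  9.92267439e-01,
         9.23867942e+02],
       [ 0.00000000e+00,  0.00000000e+00,  0.00000000e+00,
         1.00000000e+00]]), 'f': np.float64(400.70735604618415)}
side {'vfov': 56.8243680385754, 'cx': 280.4286126850077, 'cy': 205.14116267066123, 'world_from_camera': array([[ 2.69348011e-01,  8.07776754e-01, -5.24355189e-01,
         6.09256988e+01],
       [-9.63029861e-01,  2.28753959e-01, -1.42285323e-01,
        -1.26459860e+02],
       [ 5.01354914e-03,  5.43293974e-01,  8.39527559e-01,
         7.86781351e+02],
       [ 0.00000000e+00,  0.00000000e+00,  0.00000000e+00,
         1.00000000e+00]]), 'f': np.float64(388.1895472048195)}
{'clock': 0.1, 'joints': array([-1.27891721,  0.38416759,  0.01633532,  1.37105268, -0.00632847,
        1.38820913, -0.0465042 ]), 'joint_vel': array([-2.17587631e-04,  8.62406155e-06,  7.37365101e-04, -2.11889502e-03,
        3.40516401e-04,  4.87849819e-04,  6.84489314e-04]), 'joint_efforts': array([ 2.81910536e-03, -6.29131794e+01,  8.47434103e-01, -3.72751415e+01,
        1.67931657e-02,  1.05618659e-02,  4.56869572e-06]), 'ee_pos': array([216.88812049, 585.6697995 , 230.36849042]), 'tcp_rot': array([-3.13980310e+00, -1.59910282e-05,  2.78690435e+00]), 'ft_force': array([ 0.32016677,  0.41504505, -0.40690658]), 'torque': array([-0.00891057, -0.01625906, -0.07039217]), 'gripper_force': 0.0, 'grip_width': 0.998706155794068}
```

View pics/top0.png

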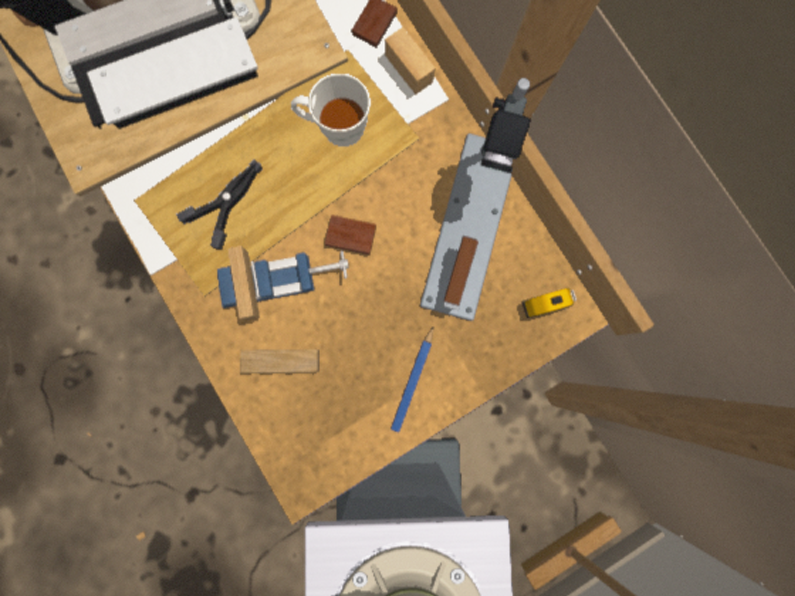

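View pics/side0.png

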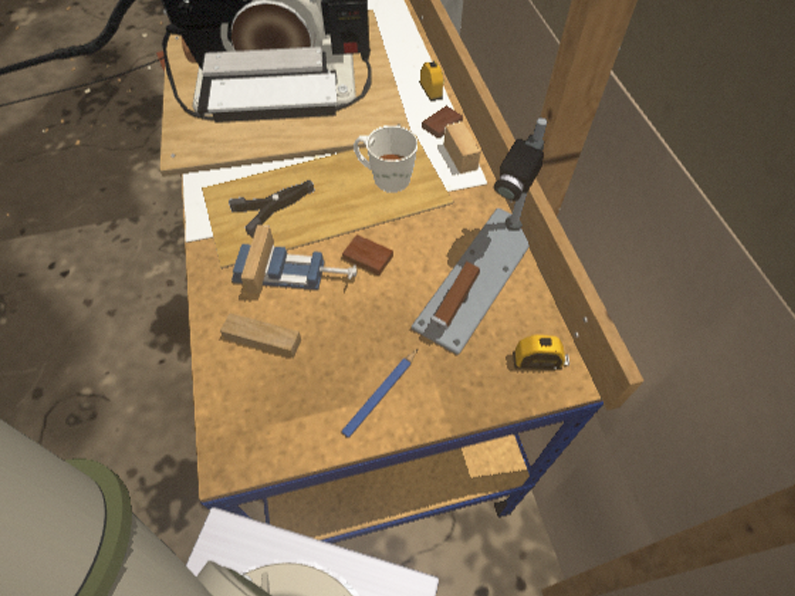

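```bash
python3 - <<'E'
import pickle,cv2,numpy as np
d=pickle.load(open('c0.pkl','rb'))
def cr(c,x0,y0,x1,y1,k):
    im=cv2.resize(c['image'][y0:y1,x0:x1,::-1],None,fx=k,fy=k,interpolation=cv2.INTER_CUBIC)
    for x in range((x0+9)//10*10,x1,10):
        cv2.line(im,((x-x0)*k+k//2,0),((x-x0)*k+k//2,6 if x%50 else 16),(0,0,255),1)
        if x%20==0: cv2.putText(im,str(x),((x-x0)*k-8,26),0,.35,(0,0,255),1)
    for y in range((y0+9)//10*10,y1,10):
        cv2.line(im,(0,(y-y0)*k+k//2),(6,(y-y0)*k+k//2),(0,0,255),1)
        if y%20==0: cv2.putText(im,str(y),(8,(y-y0)*k+5),0,.35,(0,0,255),1)
    return im
# crops: top left = ref + vice, right = stand ; two pictures
t=d['top'];s=d['side']
cv2.imwrite('pics/t1.png',np.hstack([cr(t,145,165,265,270,4)[:, :400] if 0 else cr(t,148,165,243,270,4),cr(t,292,125,386,230,4)]))
cv2.imwrite('pics/s1.png',np.hstack([cr(s,150,150,245,255,4),cr(s,285,145,379,250,4)]))
E
```

```text
(no output)
```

View pics/t1.png

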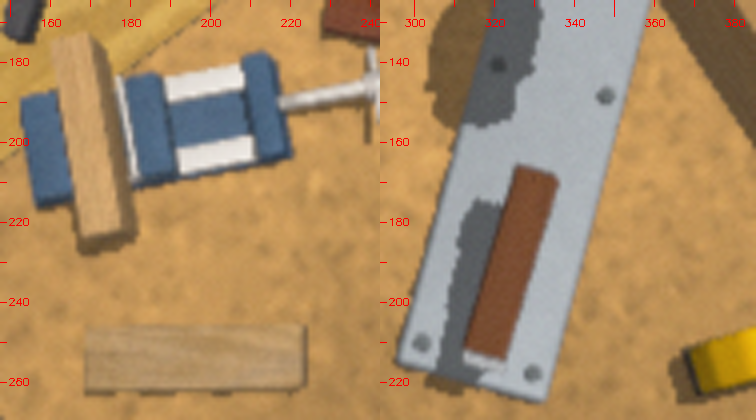

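View pics/s1.png

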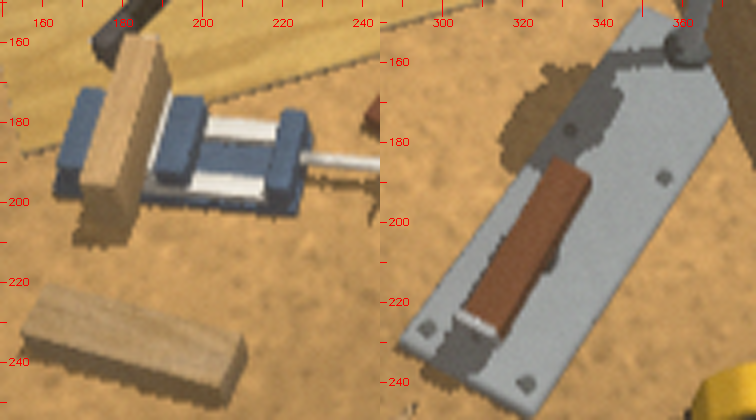

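```bash
cat > fit.py <<'E'
from h import *
import pickle
from scipy.optimize import least_squares
d=pickle.load(open('c0.pkl','rb')); T,S=d['top'],d['side']
f=lambda x0,y0:(lambda p:((p[0]+.5)/4-.5+x0,(p[1]+.5)/4-.5+y0))
tl=f(148,165); tr=f(292-95,125); sl=f(150,150); sr=f(285-95,145)
def fit(obs,p0,name):
    # obs: (cam, uv, local xyz)
    def w(p,l): c,s=np.cos(p[2]),np.sin(p[2]); return [p[0]+c*l[0]-s*l[1],p[1]+s*l[0]+c*l[1],l[2]]
    r=least_squares(lambda p:np.concatenate([proj(c,w(p,l(p) if callable(l) else l))-uv for c,uv,l in obs]),p0,loss='soft_l1')
    print(name,r.x.round(3),r.fun.reshape(-1,2).round(1).tolist()); return r.x
# reference: long axis y ; world y left in pic. yaw 0 => own y left
h=28
R=[(T,tl((86,326)),(17.5,60,h)),(T,tl((303,327)),(17.5,-60,h)),(T,tl((303,387)),(-17.5,-60,h)),(T,tl((86,389)),(-17.5,60,h)),
   (S,sl((48,283)),(17.5,60,h)),(S,sl((246,335)),(17.5,-60,h)),(S,sl((225,380)),(-17.5,-60,h)),(S,sl((21,333)),(-17.5,60,h)),(S,sl((225,408)),(-17.5,-60,0))]
fit(R,[330,150,0.],'ref')
# piece: local x along jaws (away), y left ; top z=63
P=[(T,tl((50,40)),(55,11,63)),(T,tl((92,35)),(55,-11,63)),(T,tl((82,238)),(-55,11,63)),
   (S,sl((126,35)),(55,11,63)),(S,sl((157,35)),(55,-11,63)),(S,sl((82,184)),(-55,11,63)),(S,sl((120,187)),(-55,-11,63)),(S,sl((125,243)),(-55,-11,18))]
fit(P,[420,180,0.2],'piece')
def rp(x,y): return (x*np.cos(.35),y,75+x*np.sin(.35))
Q=[(T,tr((515,165)),rp(42,12)),(T,tr((558,178)),rp(42,-12)),(S,sr((555,158)),rp(42,12)),(S,sr((592,182)),rp(42,-12)),
 (T,tr((396,360)),lambda p:(p[3],45,12)),(T,tr((547,401)),lambda p:(p[3],-45,12)),(S,sr((398,344)),lambda p:(p[3],45,12)),(S,sr((536,418)),lambda p:(p[3],-45,12)),
 (T,(466/1.42,136/1.42),lambda p:(p[3]+305,45,12)),]
p=fit(Q,[430,-110,-.3,-80],'stand')
for c in(T,S):print([proj(c,[p[0]+np.cos(p[2])*a-np.sin(p[2])*b,p[1]+np.sin(p[2])*a+np.cos(p[2])*b,z]).round(1).tolist() for a,b,z in(rp(-61,12),rp(-61,-12))])
E
python3 fit.py
```

```text
ref [ 4.05468e+02  1.92243e+02 -1.10000e-02] [[0.5, 0.1], [0.6, -1.0], [0.6, -0.0], [0.2, 0.3], [-0.4, -0.8], [-0.6, -0.7], [-1.4, 1.6], [-0.6, -0.4], [0.6, 0.3]]
piece [5.25137e+02 2.43672e+02 1.75000e-01] [[0.4, 0.3], [-0.1, -0.4], [0.8, 0.4], [-0.7, -0.3], [0.5, 0.4], [-1.3, 0.0], [-1.2, 0.1], [1.7, -3.1]]
stand [ 5.40491e+02 -9.40640e+01 -2.86000e-01 -7.05200e+01] [[0.8, 0.9], [1.0, 0.5], [-0.6, -1.2], [-0.3, -2.5], [0.4, 1.3], [0.7, 1.2], [-0.6, -0.9], [-0.4, -0.5], [0.1, -3.1]]
[[313.3, 212.2], [323.9, 215.0]]
[[305.0, 222.8], [314.6, 227.9]]
```

Emit:
drive_tool(increments=[[[188.4,-393.9,-80],-1.227],[[188.4,-393.9,-80],-1.227],[[188.4,-393.9,-80],-1.227],[[188.4,-393.9,-80],-1.227],[[188.4,-393.9,-80],-1.227],[[188.4,-393.9,-80],-1.227],[[188.4,-393.9,-80],-1.227],[[188.4,-393.9,-80],-1.227],[[188.4,-393.9,-80],-1.227],[[188.4,-393.9,-80],-1.227],[[188.4,-393.9,-80],-1.227],[[188.4,-393.9,-80],-1.227]], fingers=0)

```text
clock: 1.1
ee_pos: [407.2, 185.6, 150.3]
tcp_rot: [-3.141, 0.002, 1.55]
ft_force: [0.3, -0.0, -0.3]
grip_width: 1.004
gripper_force: 0.0
```

Emit:
drive_tool(increments=[[[0,0,-30],0],[[0,0,-60],0],[[0,0,-80],0],[[0,0,-90],0],[[0,0,-90],0],[[0,0,-90],0]])

```text
clock: 1.6
ee_pos: [405.4, 192.4, 61.5]
tcp_rot: [-3.141, 0.0, 1.56]
ft_force: [0.5, -0.0, 0.1]
grip_width: 1.003
gripper_force: 0.0
```

```bash
python3 - <<'E'
from h import *
o=robot.observe();print(o['ee_pos'],o['tcp_rot'],o['joints'])
c=cam('side');save(c,'s2.png',(100,120,300,270),4)
E
```

```text
[405.43463045 192.37679674  61.53668845] [-3.14109228e+00  4.70857984e-04  1.56023831e+00] [-0.88277789  0.18113565  0.404396    2.05830539 -0.0890509   0.91906228
 -0.44072018]
```

View pics/s2.png

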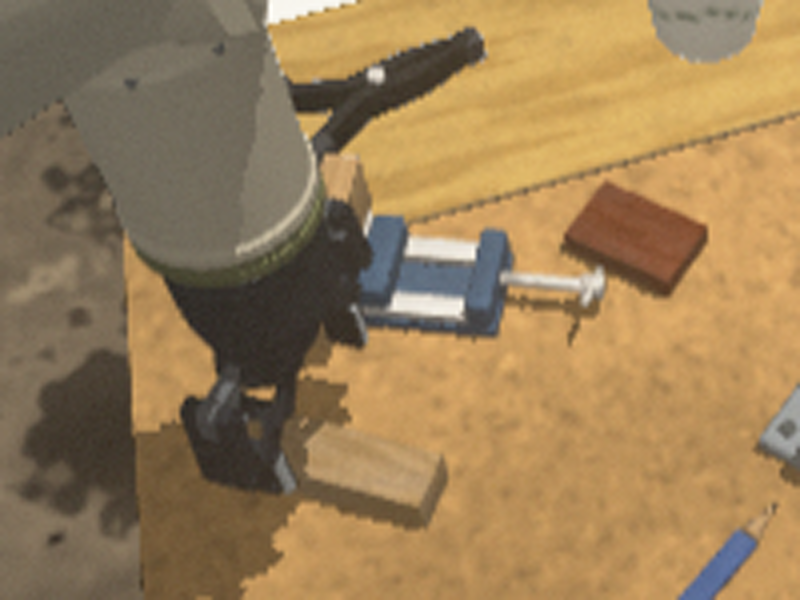

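Emit:
drive_tool(increments=[[[0,0,-20],0],[[0,0,-40],0],[[0,0,-54],0],[[0,0,-61],0],[[0,0,-61],0],[[0,0,-61],0]])

```text
clock: 2.15
ee_pos: [406.2, 192.6, 1.3]
tcp_rot: [3.141, -0.001, 1.56]
ft_force: [-0.4, -0.0, -1.8]
grip_width: 0.996
gripper_force: 0.0
```

Emit:
drive_tool(increments=[[[0,0,0],0],[[0,0,0],0],[[0,0,0],0],[[0,0,0],0],[[0,0,0],0],[[0,0,0],0],[[0,0,0],0],[[0,0,0],0],[[0,0,0],0],[[0,0,0],0]], fingers=1)

```text
clock: 2.98
ee_pos: [406.0, 192.5, 0.9]
tcp_rot: [3.141, -0.001, 1.56]
ft_force: [-1.7, -0.2, 7.0]
grip_width: 0.398
gripper_force: 60.4
```

Emit:
drive_tool(increments=[[[0,0,15],0],[[0,0,40],0],[[0,0,75],0],[[0,0,110],0],[[0,0,140],0],[[0,0,150],0],[[0,0,150],0]])

```text
clock: 3.57
ee_pos: [407.0, 193.1, 153.1]
tcp_rot: [3.137, -0.004, 1.56]
ft_force: [-0.3, 0.3, -1.0]
grip_width: 0.4
gripper_force: 59.8
```

Emit:
drive_tool(increments=[[[10,-20,0],0.1],[[22,-48,0],0.21],[[36,-78,0],0.33],[[50,-108,0],0.45],[[64,-138,0],0.57],[[78,-168,0],0.69],[[92,-198,0],0.81],[[106,-228,0],0.93],[[120,-256,0],1.05],[[129,-276,0],1.17],[[133.1,-285.7,0],1.26],[[133.1,-285.7,0],1.296]])

```text
clock: 4.57
ee_pos: [537.9, -97.7, 148.0]
tcp_rot: [-3.138, -0.002, 2.857]
ft_force: [-0.1, 0.2, -1.2]
grip_width: 0.4
gripper_force: 59.8
```

Emit:
drive_tool(increments=[[[0,0,0],0],[[0,0,-15],0],[[0,0,-25],0],[[0,0,-35],0],[[0,0,-40],0],[[0,0,-40],0]])

```text
clock: 5.07
ee_pos: [537.4, -92.9, 108.4]
tcp_rot: [-3.141, -0.003, 2.856]
ft_force: [0.2, 1.0, -1.0]
grip_width: 0.396
gripper_force: 59.8
```

```bash
python3 - <<'E'
from h import *
import pickle
o=robot.observe();print(o['ee_pos'],o['tcp_rot'],o['joints'],o['ft_force'])
d={n:cam(n) for n in('top','side')};pickle.dump(d,open('c1.pkl','wb'))
A=cv2.resize(d['top']['image'][120:245,285:385,::-1],None,fx=4,fy=4,interpolation=cv2.INTER_CUBIC)
B=cv2.resize(d['side']['image'][125:250,280:380,::-1],None,fx=4,fy=4,interpolation=cv2.INTER_CUBIC)
cv2.imwrite('pics/b1.png',np.hstack([A,B]))
E
```

```text
[537.38101203 -92.90177687 108.40443741] [-3.14068547 -0.00316424  2.85550504] [-0.33381554  0.33957714  0.54539175  1.77287689 -0.19581887  1.08669493
  1.56319729] [ 0.23611379  1.00850033 -0.96707341]
```

View pics/b1.png

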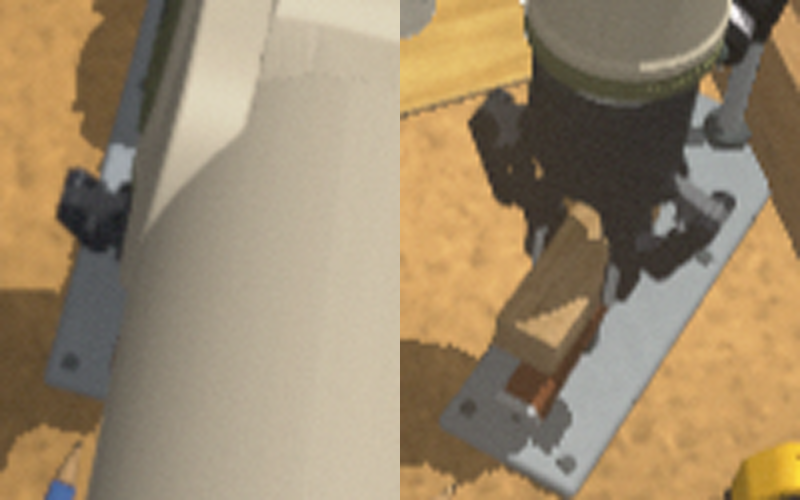

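```bash
python3 - <<'E'
from h import *
import pickle
c=pickle.load(open('c1.pkl','rb'))['side']
e=np.array([.9594,-.2821]);n=np.array([.2821,.9594])
for z in(107.5,135.5):
  for y in(17.5,-17.5):
    p=np.array([537.4,-92.9])-60*e+y*n
    u=proj(c,[*p,z]); print(z,y,(u-[280,125])*4+[401.5,1.5])
p0=np.array([540.5,-94.06])
for x,y in((-61,12),(-61,-12),(42,-12)):
    p=p0+x*np.cos(.35)*e+y*n; print('rest',x,y,(proj(c,[*p,75+x*.343])-[280,125])*4+[401.5,1.5])
E
```

```text
107.5 17.5 [492.20409803 343.91331383]
107.5 -17.5 [551.49787481 374.87871364]
135.5 17.5 [495.17079736 314.23478715]
135.5 -17.5 [556.31635527 345.76280482]
rest -61 12 [501.61899323 392.76481898]
rest -61 -12 [539.97979604 413.1547481 ]
rest 42 -12 [630.87732937 252.10939271]
```

Emit:
drive_tool(increments=[[[0.2,0.7,-5],0],[[0.2,0.7,-10],0],[[0.2,0.7,-14],0],[[0.2,0.7,-17],0],[[0.2,0.7,-20],0],[[0.2,0.7,-22],0],[[0.2,0.7,-24],0]])

```text
clock: 5.75
ee_pos: [539.2, -93.0, 87.7]
tcp_rot: [3.141, 0.001, 2.856]
ft_force: [-8.6, 1.7, 16.4]
grip_width: 0.399
gripper_force: 62.6
```

Emit:
drive_tool(increments=[[[0,0,-1],0],[[0,0,-2],0],[[0,0,-3],0],[[0,0,-4],0],[[0,0,-4],0]])

```text
clock: 6.17
ee_pos: [538.4, -92.7, 83.6]
tcp_rot: [3.141, -0.0, 2.856]
ft_force: [-10.6, 1.8, 15.9]
grip_width: 0.4
gripper_force: 64.5
```

Emit:
drive_tool(increments=[[[0,0,-1],0],[[0,0,-2],0],[[0,0,-3],0],[[0,0,-4],0],[[0,0,-4],0]])

```text
clock: 6.58
ee_pos: [538.0, -92.6, 79.4]
tcp_rot: [3.14, -0.001, 2.856]
ft_force: [-12.3, 3.3, 17.7]
grip_width: 0.398
gripper_force: 66.7
```

Emit:
drive_tool(increments=[[[0,0,-0.7],0],[[0,0,-1.4],0],[[0,0,-2],0],[[0,0,-2],0]])

```text
clock: 6.92
ee_pos: [537.9, -92.5, 77.4]
tcp_rot: [3.14, -0.002, 2.856]
ft_force: [-12.7, 2.6, 17.4]
grip_width: 0.401
gripper_force: 67.9
```

Emit:
drive_tool(increments=[[[0,0,-0.5],0],[[0,0,-1],0],[[0,0,-1.2],0],[[0,0,-1.2],0]])

```text
clock: 7.25
ee_pos: [537.9, -92.5, 76.4]
tcp_rot: [3.14, -0.002, 2.856]
ft_force: [-14.6, 3.1, 19.7]
grip_width: 0.398
gripper_force: 68.8
```

```bash
python3 - <<'E'
from h import *
import pickle
c=cam('side');pickle.dump(c,open('c2.pkl','wb'));save(c,'s3.png',(290,145,370,240),6)
E
```

```text
(no output)
```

View pics/s3.png

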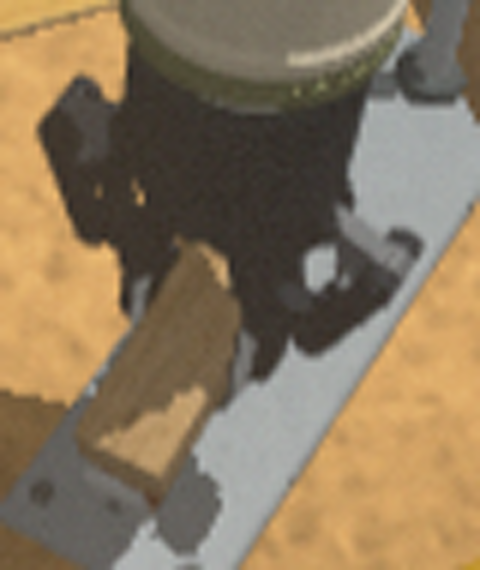

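Emit:
drive_tool(increments=[[[0,0,-0.5],0],[[0,0,-1],0],[[0,0,-1.2],0],[[0,0,-1.2],0]])

```text
clock: 7.63
ee_pos: [537.8, -92.5, 75.0]
tcp_rot: [3.14, -0.002, 2.856]
ft_force: [-13.7, 3.0, 17.3]
grip_width: 0.397
gripper_force: 69.5
```

Emit:
drive_tool(increments=[[[0,0,-0.5],0],[[0,0,-1],0],[[0,0,-1.2],0],[[0,0,-1.2],0]])

```text
clock: 7.97
ee_pos: [537.8, -92.5, 73.9]
tcp_rot: [3.14, -0.002, 2.856]
ft_force: [-14.1, 3.9, 17.8]
grip_width: 0.4
gripper_force: 70.3
```

```bash
python3 - <<'E'
from h import *
import pickle
c=cam('side')
pickle.dump(c,open('c3.pkl','wb'))
e=np.array([.9594,-.2821,0]);n=np.array([.2821,.9594,0]);k=np.array([0,0,1.])
for th in(.25,.3,.35):
  a=np.cos(th)*e+np.sin(th)*k; b=-np.sin(th)*e+np.cos(th)*k
  G=np.array([537.8,-92.5,73.9+22])
  for nm,l in(('TL',(-60,17.5,5)),('TR',(-60,-17.5,5)),('BR',(-60,-17.5,-23)),('BL',(-60,17.5,-23)),('farTL',(60,17.5,5)),('farTR',(60,-17.5,5))):
    q=G+l[0]*a+l[1]*n+l[2]*b
    print(th,nm,((proj(c,q)-[290,145])*6+3).round(0),q.round(0))
e0=np.array([540.5,-94.06,75])
a=np.cos(.35)*e+np.sin(.35)*k; b=-np.sin(.35)*e+np.cos(.35)*k
for l in((-61,17.5,28),(-61,-17.5,28),(-61,-17.5,0)): print('flat at stop',((proj(c,e0+l[0]*a+l[1]*n+l[2]*b)-[290,145])*6+3).round(0))
save(c,'s4.png',(295,170,355,240),8)
E
```

```text
0.25 TL [ 76. 427.] [486. -59.  86.]
0.25 TR [163. 472.] [476. -93.  86.]
0.25 BR [166. 496.] [483. -94.  59.]
0.25 BL [ 82. 452.] [492. -61.  59.]
0.25 farTL [241. 154.] [597. -92. 116.]
0.25 farTR [327. 195.] [ 587. -125.  116.]
0.3 TL [ 76. 430.] [486. -59.  83.]
0.3 TR [163. 476.] [476. -93.  83.]
0.3 BR [168. 496.] [484. -95.  56.]
0.3 BL [ 84. 452.] [494. -61.  56.]
0.3 farTL [240. 151.] [596. -91. 118.]
0.3 farTR [326. 192.] [ 586. -125.  118.]
0.35 TL [ 77. 433.] [487. -59.  80.]
0.35 TR [163. 478.] [477. -93.  80.]
0.35 BR [170. 495.] [486. -96.  54.]
0.35 BL [ 86. 451.] [496. -62.  54.]
0.35 farTL [240. 149.] [595. -91. 121.]
0.35 farTR [326. 190.] [ 585. -125.  121.]
flat at stop [ 70. 445.]
flat at stop [157. 491.]
flat at stop [164. 508.]
```

View pics/s4.png

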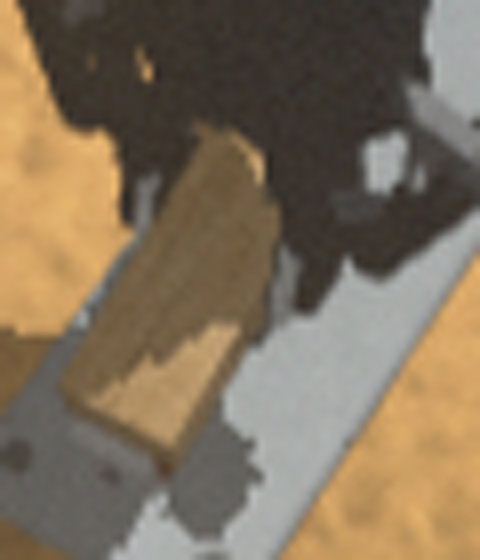

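Emit:
drive_tool(increments=[[[0,0,-0.5],0],[[0,0,-1],0],[[0,0,-1.2],0],[[0,0,-1.2],0]])

```text
clock: 8.35
ee_pos: [537.9, -92.5, 72.9]
tcp_rot: [3.14, -0.002, 2.856]
ft_force: [-12.9, 2.6, 20.1]
grip_width: 0.402
gripper_force: 71.4
```

Emit:
drive_tool(increments=[[[0,0,-0.5],0],[[0,0,-1],0],[[0,0,-1.2],0],[[0,0,-1.2],0]])

```text
clock: 8.68
ee_pos: [537.9, -92.5, 72.5]
tcp_rot: [3.14, -0.002, 2.856]
ft_force: [-18.7, 4.0, 29.8]
grip_width: 0.398
gripper_force: 73.1
```

Emit:
drive_tool(increments=[[[0,0,0.7],0],[[-0.9,0.26,0.4],0],[[-1.8,0.53,0],0],[[-2.7,0.8,-0.3],0],[[-2.7,0.8,-0.3],0]])

```text
clock: 9.1
ee_pos: [538.0, -92.5, 72.6]
tcp_rot: [3.14, 0.005, 2.856]
ft_force: [-4.0, 0.9, 18.3]
grip_width: 0.398
gripper_force: 71.3
```

Emit:
drive_tool(increments=[[[-0.9,0.26,-0.3],0],[[-1.8,0.53,-0.7],0],[[-1.8,0.53,-0.7],0],[[-1.8,0.53,-0.7],0]])

```text
clock: 9.43
ee_pos: [537.8, -92.4, 72.5]
tcp_rot: [3.14, 0.008, 2.855]
ft_force: [1.8, 0.1, 16.8]
grip_width: 0.4
gripper_force: 71.1
```

Emit:
drive_tool(increments=[[[-0.9,0.26,0.1],0],[[-1.8,0.53,0.2],0],[[-2.7,0.8,0.2],0],[[-2.7,0.8,0.2],0]])

```text
clock: 9.77
ee_pos: [537.5, -92.4, 72.9]
tcp_rot: [3.14, 0.013, 2.855]
ft_force: [13.6, -3.8, 5.7]
grip_width: 0.399
gripper_force: 69.5
```

Emit:
drive_tool(increments=[[[-0.9,0.26,0.1],0],[[-1.8,0.53,0.2],0],[[-2.7,0.8,0.2],0],[[-2.7,0.8,0.2],0]])

```text
clock: 10.1
ee_pos: [537.1, -92.3, 73.6]
tcp_rot: [3.141, 0.018, 2.855]
ft_force: [21.0, -6.6, -0.1]
grip_width: 0.399
gripper_force: 68.8
```

Emit:
drive_tool(increments=[[[2,-0.6,0.2],0],[[4.5,-1.3,-0.8],0],[[5,-1.5,-1.2],0],[[5,-1.5,-1.2],0]])

```text
clock: 10.43
ee_pos: [537.8, -92.5, 72.4]
tcp_rot: [3.14, 0.008, 2.855]
ft_force: [-1.4, -0.1, 24.0]
grip_width: 0.395
gripper_force: 72.1
```

Emit:
drive_tool(increments=[[[0,0,0],0],[[0,0,0],0],[[0,0,0],0],[[0,0,0],0],[[0,0,0],0],[[0,0,0],0],[[0,0,0],0],[[0,0,0],0],[[0,0,0],0],[[0,0,0],0]], fingers=0)

```text
clock: 11.27
ee_pos: [533.9, -91.4, 68.5]
tcp_rot: [-3.142, -0.0, 2.856]
ft_force: [0.6, -0.6, 0.1]
grip_width: 1.005
gripper_force: 0.0
```

Emit:
drive_tool(increments=[[[0,0,8],0],[[0,0,20],0],[[0,0,40],0],[[0,0,70],0],[[0,0,100],0],[[0,0,120],0],[[0,0,120],0]])

```text
clock: 11.85
ee_pos: [536.5, -92.2, 194.7]
tcp_rot: [3.139, 0.009, 2.855]
ft_force: [1.0, -0.1, -0.0]
grip_width: 1.001
gripper_force: 0.0
```

Emit:
drive_tool(increments=[[[-8.8,335.1,0],0.461],[[-8.8,335.1,0],0.461],[[-8.8,335.1,0],0.461],[[-8.8,335.1,0],0.461],[[-8.8,335.1,0],0.461],[[-8.8,335.1,0],0.461],[[-8.8,335.1,0],0.461],[[-8.8,335.1,0],0.461],[[-8.8,335.1,0],0.461],[[-8.8,335.1,0],0.461],[[-8.8,335.1,0],0.461],[[-8.8,335.1,0],0.461]])

```text
clock: 12.85
ee_pos: [525.6, 241.9, 188.9]
tcp_rot: [-3.141, 0.0, -2.969]
ft_force: [0.3, -0.3, 0.3]
grip_width: 0.997
gripper_force: 0.0
```

```bash
python3 - <<'E'
from h import *
import pickle
d={n:cam(n) for n in('top','side')};pickle.dump(d,open('c4.pkl','wb'))
R=lambda im:cv2.resize(im[:,:,::-1],None,fx=6,fy=6,interpolation=cv2.INTER_CUBIC)
A=R(d['top']['image'][155:225,300:352]);B=R(d['side']['image'][165:235,290:362])
B=cv2.copyMakeBorder(B,0,0,0,0,cv2.BORDER_CONSTANT)
cv2.imwrite('pics/b2.png',np.hstack([A,B]))
print(robot.observe()['ee_pos'],A.shape)
E
```

```text
[525.60874268 241.84284834 188.84604696] (420, 312, 3)
```

View pics/b2.png

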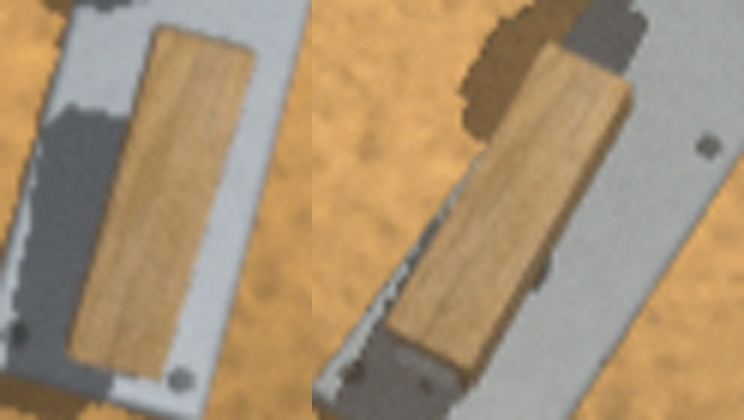

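```bash
cat > fit2.py <<'E'
from h import *
import pickle
from scipy.optimize import least_squares
d=pickle.load(open('c4.pkl','rb'))
T,S=d['top'],d['side']
t=lambda x,y:(300+(x+.5)/6-.5,155+(y+.5)/6-.5)
s=lambda x,y:(290+(x-312+.5)/6-.5,165+(y+.5)/6-.5)
O=[(T,t(156,25),(60,17.5,28)),(T,t(253,48),(60,-17.5,28)),(T,t(165,378),(-60,-17.5,28)),(T,t(68,355),(-60,17.5,28)),
(S,s(550,42),(60,17.5,28)),(S,s(632,88),(60,-17.5,28)),(S,s(465,372),(-60,-17.5,28)),(S,s(388,325),(-60,17.5,28)),(S,s(463,390),(-60,-17.5,0))]
def W(p,l):
    c,q=np.cos(p[3]),np.sin(p[3]);e=np.array([c,q,0]);n=np.array([-q,c,0]);k=np.array([0,0,1.])
    a=np.cos(p[4])*e+np.sin(p[4])*k;b=-np.sin(p[4])*e+np.cos(p[4])*k
    return p[:3]+l[0]*a+l[1]*n+l[2]*b
for O_ in(O,O[:4],O[4:]):
    r=least_squares(lambda p:np.r_[np.concatenate([proj(c,W(p,l))-uv for c,uv,l in O_]),0 if len(O_)>5 else (p[4]-.35)*30, 0 if len(O_)>5 else (p[2]-75)],[540,-94,75,-.286,.35])
    print(r.x.round(3),r.fun.round(1))
E
python3 fit2.py
```

```text
[ 5.41524e+02 -9.32680e+01  6.74420e+01 -2.85000e-01  2.85000e-01] [ 0.2 -0.1  0.3  0.4 -0.6  0.2 -0.3 -0.2 -0.7  0.8 -0.1 -0.1  0.6 -0.6
 -1.  -0.3  1.7 -0.1  0.   0. ]
[ 5.4203e+02 -9.2695e+01  7.4990e+01 -2.6500e-01  3.5100e-01] [-0.2 -0.1  0.2  0.  -0.   0.1  0.   0.   0.  -0. ]
[ 5.37756e+02 -9.41430e+01  7.49460e+01 -3.09000e-01  3.41000e-01] [-0.2  0.2  0.5 -0.3 -0.1  0.1 -1.5 -0.   1.4 -0.  -0.3 -0.1]
```

```bash
cat >> fit.py <<'E'
print('---')
for nm,L,p0 in(('ref',R,[400,190,0.]),('piece',P,[520,240,.2]),('stand',Q,[540,-94,-.286,-70])):
    for c in(T,S): fit([o for o in L if o[0] is c],p0,nm)
E
python3 fit.py | sed '1,/---/d'
python3 - <<'E'
import sys;sys.path.insert(0,'.')
from h import *
import pickle
d=pickle.load(open('c4.pkl','rb'))
E
```

```text
ref [ 4.05175e+02  1.93279e+02 -2.20000e-02] [[0.1, -0.1], [0.2, -0.5], [0.0, 0.4], [-0.4, 0.2]]
ref [4.05508e+02 1.90975e+02 2.00000e-03] [[-0.2, -0.5], [-0.0, -0.9], [-0.6, 1.4], [-0.2, 0.1], [1.4, 0.1]]
piece [5.25285e+02 2.44708e+02 1.60000e-01] [[0.2, 0.1], [-0.2, -0.4], [-0.0, 0.3]]
piece [5.24811e+02 2.42517e+02 1.87000e-01] [[-0.6, -0.1], [0.7, 0.5], [-0.6, 0.3], [-0.5, 0.3], [2.4, -2.9]]
stand [ 5.41968e+02 -9.25640e+01 -2.91000e-01 -7.01060e+01] [[0.2, 0.2], [0.3, -0.1], [-0.4, 0.4], [-0.1, 0.5], [-0.1, -3.8]]
stand [ 5.36122e+02 -9.55260e+01 -2.96000e-01 -6.77350e+01] [[-0.2, 0.6], [0.1, -0.7], [0.0, -0.3], [0.1, 0.4]]
```

Emit:
drive_tool(increments=[[[0,0,-35],0],[[0,0,-70],0],[[0,0,-100],0],[[0,0,-125],0],[[0,0,-138],0],[[0,0,-146],0],[[0,0,-146],0],[[0,0,-146],0]])

```text
clock: 13.62
ee_pos: [525.6, 243.2, 43.1]
tcp_rot: [-3.142, 0.001, -2.967]
ft_force: [1.5, 0.9, 0.7]
grip_width: 0.999
gripper_force: 0.0
```

Emit:
drive_tool(increments=[[[0,0,0],0],[[0,0,0],0],[[0,0,0],0],[[0,0,0],0],[[0,0,0],0],[[0,0,0],0],[[0,0,0],0],[[0,0,0],0],[[0,0,0],0],[[0,0,0],0],[[0,0,0],0]], fingers=1)

```text
clock: 14.53
ee_pos: [525.3, 244.0, 43.0]
tcp_rot: [3.141, 0.001, -2.966]
ft_force: [-1.6, -0.0, 6.0]
grip_width: 0.242
gripper_force: 59.2
```

Emit:
drive_tool(increments=[[[0,0,8],0],[[0,0,25],0],[[0,0,45],0],[[0,0,60],0],[[0,0,60],0],[[-20,3,60],0],[[-45,7,60],0],[[-66,10,60],0],[[-76.3,11.9,55],0],[[-76.3,11.9,40],0],[[-76.3,11.9,28],0],[[-76.3,11.9,22],0]])

```text
clock: 15.53
ee_pos: [447.4, 255.1, 62.6]
tcp_rot: [-3.14, -0.002, -2.966]
ft_force: [-0.8, 0.6, -1.2]
grip_width: 0.241
gripper_force: 58.8
```

Emit:
drive_tool(increments=[[[0,0,-1],0],[[0,0,-3],0],[[0,0,-5],0],[[0,0,-7],0],[[0,0,-8],0],[[0,0,-8],0]])

```text
clock: 16.03
ee_pos: [449.1, 256.4, 58.3]
tcp_rot: [3.14, 0.001, -2.966]
ft_force: [-7.2, -0.8, 12.8]
grip_width: 0.244
gripper_force: 61.2
```

Emit:
drive_tool(increments=[[[0,0,-1.5],0],[[0,0,-3],0],[[0,0,-4.5],0],[[0,0,-6],0],[[0,0,-7.5],0],[[0,0,-9],0],[[0,0,-10],0],[[0,0,-10],0]])

```text
clock: 16.7
ee_pos: [446.7, 256.4, 47.8]
tcp_rot: [3.14, -0.003, -2.965]
ft_force: [-15.2, -3.4, 18.6]
grip_width: 0.243
gripper_force: 66.7
```

```bash
python3 - <<'E'
from h import *
import pickle
d={n:cam(n) for n in('top','side')};pickle.dump(d,open('c5.pkl','wb'))
print(robot.observe()['ee_pos'])
E
```

```text
[446.78798122 256.46183434  47.83815018]
```

Emit:
drive_tool(increments=[[[0,0,-0.8],0],[[0,0,-0.8],0],[[0,0,-0.8],0]])

```text
clock: 17.05
ee_pos: [446.9, 256.5, 47.2]
tcp_rot: [3.14, -0.003, -2.965]
ft_force: [-17.0, -3.0, 19.7]
grip_width: 0.245
gripper_force: 67.1
```

Emit:
drive_tool(increments=[[[0,0,5],0],[[0,0,20],0],[[0,0,50],0],[[0,0,85],0],[[0,0,120],0],[[0,0,145],0],[[0,0,155],0],[[0,0,155],0]])

```text
clock: 17.72
ee_pos: [450.6, 256.4, 204.0]
tcp_rot: [3.139, 0.006, -2.967]
ft_force: [1.0, 0.1, -0.5]
grip_width: 0.245
gripper_force: 64.3
```

Emit:
drive_tool(increments=[[[4,-22,0],-0.03],[[9,-52,0],-0.08],[[15,-86,0],-0.13],[[21,-120,0],-0.18],[[27,-154,0],-0.23],[[33,-188,0],-0.28],[[39,-222,0],-0.33],[[45,-256,0],-0.38],[[51,-290,0],-0.42],[[56,-320,0],-0.45],[[58.9,-336,0],-0.461],[[58.9,-339.4,0],-0.461]])

```text
clock: 18.72
ee_pos: [506.5, -88.6, 199.0]
tcp_rot: [-3.139, -0.002, 2.848]
ft_force: [-0.8, 0.3, 0.3]
grip_width: 0.239
gripper_force: 64.3
```

Emit:
drive_tool(increments=[[[0,0,0],0],[[0,0,-5],0],[[0,0,-15],0],[[0,0,-20],0],[[0,0,-20],0],[[0,0,-20],0]])

```text
clock: 19.22
ee_pos: [507.2, -82.9, 179.9]
tcp_rot: [-3.141, -0.001, 2.857]
ft_force: [0.0, -0.4, -0.8]
grip_width: 0.244
gripper_force: 64.3
```

```bash
python3 - <<'E'
from h import *
import pickle
d={n:cam(n) for n in('top','side')};pickle.dump(d,open('c6.pkl','wb'))
print(robot.observe()['ee_pos'],robot.observe()['tcp_rot'])
s=d['side']
B=cv2.resize(s['image'][145:245,270:370,::-1],None,fx=6,fy=6,interpolation=cv2.INTER_CUBIC)
cv2.imwrite('pics/s6.png',B)
E
```

```text
[507.7822109  -83.41436357 180.77757359] [-3.14157874e+00  9.87291805e-05  2.85658017e+00]
```

View pics/s6.png

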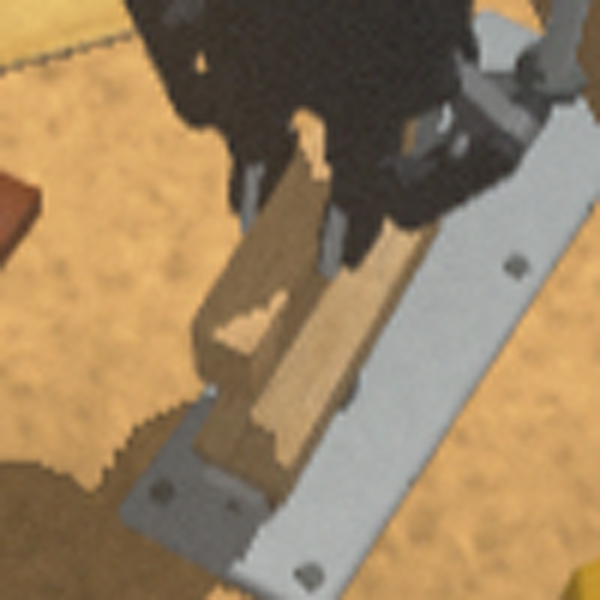

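```bash
python3 - <<'E'
from h import *
import pickle
d=pickle.load(open('c6.pkl','rb'));c=d['side']
e=np.array([.9594,-.2821,0]);n=np.array([.2821,.9594,0]);k=np.array([0,0,1.])
f=lambda q:((proj(c,q)-[270,145])*6+3).round(0)
G=np.array([507.8,-83.4,180.8+20.5])
for th in(.2,.3,.35,.4):
  a=np.cos(th)*e+np.sin(th)*k; b=-np.sin(th)*e+np.cos(th)*k
  print(th,*[(nm,f(G+l[0]*a+l[1]*n+l[2]*b)) for nm,l in(('TL',(-55,11,0)),('TR',(-55,-11,0)),('BL',(-55,11,-45)),('BR',(-55,-11,-45)))])
E
python3 - <<'E'
import sys;sys.path.insert(0,'.')
import os;os.chdir('.')
from h import *
import pickle
# edge-based check: numeric luminance around the piece's near end, side picture
c=pickle.load(open('c6.pkl','rb'))['side']['image'].astype(int).sum(2)//3
print('cols 298..322 rows 196..216');print('\n'.join(f'{r} '+' '.join('%3d'%v for v in c[r,298:323]) for r in range(190,224)))
E
```

```text
0.2 ('TL', array([189., 320.])) ('TR', array([251., 352.])) ('BL', array([196., 377.])) ('BR', array([254., 407.]))
0.3 ('TL', array([190., 327.])) ('TR', array([252., 358.])) ('BL', array([204., 371.])) ('BR', array([262., 401.]))
0.35 ('TL', array([191., 330.])) ('TR', array([252., 361.])) ('BL', array([208., 368.])) ('BR', array([266., 398.]))
0.4 ('TL', array([192., 332.])) ('TR', array([253., 363.])) ('BL', array([213., 364.])) ('BR', array([270., 394.]))
cols 298..322 rows 196..216
190 144 140 147 152 160 164 167 167 154 109 100  97 100 101 100 101  94 102 102 102 100 103  96  92  82
191 148 149 154 157 163 163 168 159 120 103  98  99 105 104 100 101 101 105 105 100 102  95  94  86  91
192 161 158 163 164 164 167 165 135  99  99 101  98 100 103 100  96 103 106 102  99 101  93  92  88  91
193 164 163 164 163 166 169 150 109 101 100 100  97 105 102  99 103 105 104 127 127  95  92  88  92  92
194 165 168 168 168 170 169 119  98  97 103 102 105 106 100 102 101 102 132 167 154  90  88  89  92  90
195 162 164 164 167 169 154  98  98  98 102 102 102 103 101 101 101 107 163 167 125  92
[... 2228 characters left out ...]
  93  97  95  94  96  98  90  88  92  94  94  98 144 141 148 145 150 123 103
218  94  96  96  99  93  89  97  98  97  93  94  89  88  97  93  99  93  96 139 138 147 148 134 101  98
219  97  97  98  93  85  85  98  97  95  95  97  86  91  93  91  91  92 100 138 144 145 144 112 101 114
220  98  94  96  98  85  83  89  95  94  93  91  86  88  92  91  90  93  99 139 148 145 135 100 101 145
221  97  96  96  99  96  88  80  87  91  89  87  89  89  92  91  89  95  96 136 150 139 112  96 113 171
222  97  96  99  98  98  95  92  94  89  86  88  93  96  90  92  93  90  95  97 130 120 103 104 148 171
223  96  96  99  98 101  99 108 111 104  91  86  87  89  89  92  95  94  95  92  97 101  95 131 172 173
```

```bash
cat > tilt.py <<'E'
from h import *
import pickle,sys
def report(fn,ee,rows_long=(176,198)):
    c=pickle.load(open(fn,'rb'))['side'];g=c['image'].astype(float).mean(2)
    # left silhouette of the piece: first strong drop going right, subpixel by gradient centroid
    def edge(r,lo,hi):
        d=np.clip(g[r,lo:hi-1]-g[r,lo+1:hi],0,None); i=int(d.argmax()); w=d[max(i-1,0):i+2]; return lo+.5+((np.arange(max(i-1,0),max(i-1,0)+len(w)))*w).sum()/w.sum()
    rr=np.arange(*rows_long)
    e=np.array([.9594,-.2821,0]);n=np.array([.2821,.9594,0]);k=np.array([0,0,1.])
    G=np.array(ee)+[0,0,20.5]
    out=[]
    for th in(.2,.25,.3,.35,.4,.45):
        a=np.cos(th)*e+np.sin(th)*k; b=-np.sin(th)*e+np.cos(th)*k
        P=lambda l:proj(c,G+l[0]*a+l[1]*n+l[2]*b)
        tl,tm,bl=P((-55,11,0)),P((-15,11,0)),P((-55,11,-45))
        out.append((th,round((tm[0]-tl[0])/(tl[1]-tm[1]),3),round((bl[0]-tl[0])/(bl[1]-tl[1]),3),tl.round(1),bl.round(1)))
    return g,edge,out
E
python3 - <<'E'
from tilt import *
g,edge,out=report('c6.pkl',[507.8,-83.4,180.8])
for o in out:print(*o)
for r in range(170,212):print(r,round(edge(r,296,325),2),end='; ')
E
```

```text
0.2 0.633 0.127 [300.9 197.9] [302.1 207.3]
0.25 0.613 0.21 [301.  198.5] [302.8 206.9]
0.3 0.595 0.314 [301.2 199. ] [303.5 206.4]
0.35 0.578 0.449 [301.3 199.4] [304.2 205.8]
0.4 0.561 0.633 [301.5 199.8] [304.9 205.2]
0.45 0.545 0.901 [301.8 200.1] [305.7 204.5]
170 323.5; 171 323.46; 172 308.14; 173 307.93; 174 307.87; 175 307.59; 176 307.69; 177 307.53; 178 307.64; 179 307.88; 180 307.89; 181 309.18; 182 309.59; 183 309.72; 184 309.9; 185 309.4; 186 308.56; 187 308.05; 188 307.49; 189 307.11; 190 306.43; 191 305.62; 192 305.05; 193 304.34; 194 317.35; 195 303.28; 196 302.54; 197 315.55; 198 301.47; 199 301.21; 200 301.27; 201 301.4; 202 301.41; 203 301.56; 204 301.73; 205 301.86; 206 302.04; 207 302.37; 208 302.94; 209 305.61; 210 305.5; 211 302.55;
```

Emit:
drive_tool(increments=[[[0,2,15],0],[[-2,12,20],0.02],[[-6,42,20],0.06],[[-11,76,20],0.11],[[-17,112,20],0.16],[[-23,148,20],0.21],[[-29,184,20],0.26],[[-35,222,20],0.31],[[-41,260,20],0.36],[[-47,298,20],0.41],[[-51,328,20],0.45],[[-53,340.4,10],0.461]])

```text
clock: 20.32
ee_pos: [453.3, 263.5, 192.5]
tcp_rot: [3.138, 0.003, -2.956]
ft_force: [-0.4, 0.4, -0.2]
grip_width: 0.239
gripper_force: 64.3
```

Emit:
drive_tool(increments=[[[0,0,-20],0],[[0,0,-50],0],[[0,0,-80],0],[[0,0,-105],0],[[0,0,-120],0],[[0,0,-130],0],[[0,0,-133],0],[[0,0,-133],0],[[0,0,-133],0]])

```text
clock: 21.07
ee_pos: [455.3, 257.0, 58.7]
tcp_rot: [3.141, 0.001, -2.966]
ft_force: [0.5, 0.2, -0.4]
grip_width: 0.246
gripper_force: 64.3
```

Emit:
drive_tool(increments=[[[0,0,-1.5],0],[[0,0,-3],0],[[0,0,-3],0]])

```text
clock: 21.32
ee_pos: [455.0, 256.8, 55.1]
tcp_rot: [3.141, 0.001, -2.966]
ft_force: [0.1, 0.5, -1.3]
grip_width: 0.245
gripper_force: 64.3
```

Emit:
drive_tool(increments=[[[0,0,-1],0],[[0,0,-2],0],[[0,0,-2],0]])

```text
clock: 21.57
ee_pos: [454.6, 256.6, 52.6]
tcp_rot: [-3.142, -0.0, -2.966]
ft_force: [-0.8, 0.2, -0.4]
grip_width: 0.248
gripper_force: 64.3
```

Emit:
drive_tool(increments=[[[0,0,-1],0],[[0,0,-1],0]])

```text
clock: 21.73
ee_pos: [454.6, 256.5, 51.5]
tcp_rot: [-3.141, -0.0, -2.966]
ft_force: [-0.1, 0.0, -0.3]
grip_width: 0.242
gripper_force: 64.3
```

Emit:
drive_tool(increments=[[[0,0,-1],0],[[0,0,-1],0]])

```text
clock: 21.9
ee_pos: [454.6, 256.5, 50.5]
tcp_rot: [-3.141, -0.0, -2.966]
ft_force: [0.1, 0.1, 0.3]
grip_width: 0.243
gripper_force: 64.3
```

Emit:
drive_tool(increments=[[[0,0,-1],0],[[0,0,-1],0]])

```text
clock: 22.07
ee_pos: [454.8, 256.6, 49.7]
tcp_rot: [-3.142, 0.0, -2.966]
ft_force: [-0.4, 0.3, 1.9]
grip_width: 0.247
gripper_force: 64.5
```

Emit:
drive_tool(increments=[[[0,0,-1],0],[[0,0,-1],0]])

```text
clock: 22.23
ee_pos: [454.8, 256.7, 49.3]
tcp_rot: [3.141, 0.0, -2.966]
ft_force: [-3.4, -0.8, 8.1]
grip_width: 0.241
gripper_force: 65.6
```

Emit:
drive_tool(increments=[[[0,0,6],0],[[0,0,12],0],[[7,1.2,12],0],[[13.8,2.4,12],0],[[13.8,2.4,9],0],[[13.8,2.4,7],0],[[13.8,2.4,7],0],[[13.8,2.4,7],0]])

```text
clock: 22.9
ee_pos: [467.9, 258.7, 55.0]
tcp_rot: [-3.141, -0.001, -2.966]
ft_force: [0.2, -0.2, 0.2]
grip_width: 0.243
gripper_force: 64.3
```

Emit:
drive_tool(increments=[[[0,0,-0.5],0],[[0,0,-0.5],0]])

```text
clock: 23.07
ee_pos: [468.3, 259.0, 55.0]
tcp_rot: [-3.141, -0.0, -2.966]
ft_force: [0.0, -0.3, -0.6]
grip_width: 0.24
gripper_force: 64.3
```

Emit:
drive_tool(increments=[[[0,0,-0.5],0],[[0,0,-0.5],0]])

```text
clock: 23.23
ee_pos: [468.4, 259.0, 54.7]
tcp_rot: [-3.142, -0.0, -2.966]
ft_force: [0.2, -0.0, -0.8]
grip_width: 0.244
gripper_force: 64.3
```

Emit:
drive_tool(increments=[[[0,0,-0.5],0],[[0,0,-0.5],0]])

```text
clock: 23.4
ee_pos: [468.4, 259.0, 54.1]
tcp_rot: [-3.142, -0.0, -2.966]
ft_force: [0.4, -0.6, -0.3]
grip_width: 0.248
gripper_force: 64.3
```

Emit:
drive_tool(increments=[[[0,0,-0.5],0],[[0,0,-0.5],0]])

```text
clock: 23.57
ee_pos: [468.4, 259.0, 53.6]
tcp_rot: [-3.142, -0.0, -2.966]
ft_force: [-0.0, 0.7, -1.1]
grip_width: 0.241
gripper_force: 64.3
```

Emit:
drive_tool(increments=[[[0,0,-0.5],0],[[0,0,-0.5],0]])

```text
clock: 23.73
ee_pos: [468.4, 259.0, 53.1]
tcp_rot: [-3.141, -0.0, -2.966]
ft_force: [-0.4, 0.9, -0.2]
grip_width: 0.241
gripper_force: 64.3
```

Emit:
drive_tool(increments=[[[0,0,-0.5],0],[[0,0,-0.5],0]])

```text
clock: 23.9
ee_pos: [468.5, 259.0, 52.8]
tcp_rot: [3.142, 0.0, -2.966]
ft_force: [-1.1, 0.1, 2.0]
grip_width: 0.242
gripper_force: 64.6
```

Emit:
drive_tool(increments=[[[0,0,4],0],[[-10,-1.8,4],0],[[-22.7,-4,3],0],[[-22.7,-4,0],0],[[-22.7,-4,-4],0],[[-22.7,-4,-6],0],[[-22.7,-4,-8],0],[[-22.7,-4,-9.5],0],[[-22.7,-4,-11],0],[[-22.7,-4,-12],0],[[-22.7,-4,-12],0]])

```text
clock: 24.82
ee_pos: [444.3, 255.1, 41.0]
tcp_rot: [3.142, -0.004, -2.966]
ft_force: [-13.9, -2.9, 16.3]
grip_width: 0.246
gripper_force: 69.5
```

Emit:
drive_tool(increments=[[[0,0,-0.8],0],[[0,0,-1],0],[[0,0,-1],0]])

```text
clock: 25.07
ee_pos: [444.1, 255.1, 40.0]
tcp_rot: [3.142, -0.004, -2.966]
ft_force: [-14.1, -3.7, 18.1]
grip_width: 0.244
gripper_force: 70.2
```

Emit:
drive_tool(increments=[[[0,0,8],0],[[4,0.8,12],0],[[8.9,1.6,12],0],[[8.9,1.6,9],0],[[8.9,1.6,7],0],[[8.9,1.6,7],0],[[8.9,1.6,7],0]])

```text
clock: 25.65
ee_pos: [454.3, 256.3, 46.0]
tcp_rot: [-3.141, -0.001, -2.966]
ft_force: [-0.2, 0.6, -0.7]
grip_width: 0.24
gripper_force: 67.6
```

Emit:
drive_tool(increments=[[[0,0,-0.5],0],[[0,0,-0.5],0]])

```text
clock: 25.82
ee_pos: [454.5, 256.5, 46.0]
tcp_rot: [-3.141, -0.0, -2.966]
ft_force: [0.6, -0.4, -0.2]
grip_width: 0.244
gripper_force: 67.6
```

Emit:
drive_tool(increments=[[[0,0,-0.5],0],[[0,0,-0.5],0]])

```text
clock: 25.98
ee_pos: [454.6, 256.6, 45.7]
tcp_rot: [3.142, -0.0, -2.966]
ft_force: [0.1, -0.5, 0.1]
grip_width: 0.245
gripper_force: 67.6
```

Emit:
drive_tool(increments=[[[0,0,-0.5],0],[[0,0,-0.5],0]])

```text
clock: 26.15
ee_pos: [454.6, 256.6, 45.2]
tcp_rot: [-3.142, -0.0, -2.966]
ft_force: [-0.7, 0.5, 0.1]
grip_width: 0.241
gripper_force: 67.6
```

Emit:
drive_tool(increments=[[[0,0,-0.5],0],[[0,0,-0.5],0]])

```text
clock: 26.32
ee_pos: [454.7, 256.6, 44.7]
tcp_rot: [3.142, 0.0, -2.966]
ft_force: [-0.1, -0.2, 0.2]
grip_width: 0.242
gripper_force: 67.6
```

Emit:
drive_tool(increments=[[[0,0,-0.5],0],[[0,0,-0.5],0]])

```text
clock: 26.48
ee_pos: [454.8, 256.7, 44.4]
tcp_rot: [3.142, 0.0, -2.966]
ft_force: [-0.9, -1.5, 3.9]
grip_width: 0.243
gripper_force: 68.0
```

Emit:
drive_tool(increments=[[[0,0,-0.5],0],[[0,0,-0.5],0]])

```text
clock: 26.65
ee_pos: [454.8, 256.7, 44.2]
tcp_rot: [3.141, 0.0, -2.966]
ft_force: [-2.5, -1.5, 7.1]
grip_width: 0.242
gripper_force: 68.7
```

Emit:
drive_tool(increments=[[[0,0,8],0],[[7,1.2,10],0],[[13.8,2.4,9],0],[[13.8,2.4,7.3],0],[[13.8,2.4,7.3],0],[[13.8,2.4,7.3],0],[[13.8,2.4,7.3],0]])

```text
clock: 27.23
ee_pos: [468.2, 258.8, 50.6]
tcp_rot: [-3.141, -0.001, -2.966]
ft_force: [-1.0, -1.1, -0.8]
grip_width: 0.244
gripper_force: 67.7
```

Emit:
drive_tool(increments=[[[0,0,-0.5],0],[[0,0,-0.5],0]])

```text
clock: 27.4
ee_pos: [468.3, 258.9, 50.3]
tcp_rot: [-3.141, -0.0, -2.966]
ft_force: [-0.2, -0.5, -0.9]
grip_width: 0.239
gripper_force: 67.7
```

Emit:
drive_tool(increments=[[[0,0,-0.5],0],[[0,0,-0.5],0]])

```text
clock: 27.57
ee_pos: [468.4, 259.0, 49.9]
tcp_rot: [-3.142, -0.0, -2.966]
ft_force: [-0.7, 0.2, -0.7]
grip_width: 0.246
gripper_force: 67.7
```

Emit:
drive_tool(increments=[[[0,0,-0.5],0],[[0,0,-0.5],0]])

```text
clock: 27.73
ee_pos: [468.5, 259.0, 49.5]
tcp_rot: [3.142, 0.0, -2.966]
ft_force: [0.1, 0.6, -0.1]
grip_width: 0.243
gripper_force: 67.7
```

Emit:
drive_tool(increments=[[[0,0,-0.5],0],[[0,0,-0.5],0]])

```text
clock: 27.9
ee_pos: [468.5, 259.1, 49.3]
tcp_rot: [3.141, 0.0, -2.966]
ft_force: [-1.3, -0.9, 3.8]
grip_width: 0.247
gripper_force: 68.1
```

Emit:
drive_tool(increments=[[[0,0,5],0],[[0,0,25],0],[[0,0,55],0],[[0,0,90],0],[[0,0,120],0],[[0,0,142],0],[[0,0,151],0],[[0,0,151],0]])

```text
clock: 28.57
ee_pos: [469.6, 259.6, 202.4]
tcp_rot: [3.14, 0.004, -2.967]
ft_force: [0.2, -0.3, -1.0]
grip_width: 0.24
gripper_force: 67.7
```

Emit:
drive_tool(increments=[[[3,-22,0],-0.03],[[7,-52,0],-0.08],[[11,-86,0],-0.13],[[15,-120,0],-0.18],[[19,-154,0],-0.23],[[23,-188,0],-0.28],[[27,-222,0],-0.33],[[31,-256,0],-0.38],[[35,-290,0],-0.42],[[38,-320,0],-0.45],[[40.7,-338,0],-0.461],[[40.7,-343.2,0],-0.461]])

```text
clock: 29.57
ee_pos: [507.7, -88.8, 198.1]
tcp_rot: [-3.139, -0.002, 2.849]
ft_force: [-0.1, 0.2, -0.0]
grip_width: 0.244
gripper_force: 67.6
```

Emit:
drive_tool(increments=[[[0,0,0],0],[[0,0,-7],0],[[0,0,-18],0],[[0,0,-28],0],[[0,0,-35],0],[[0,0,-35],0],[[0,0,-35],0],[[0,0,-35],0]])

```text
clock: 30.23
ee_pos: [509.4, -84.0, 165.1]
tcp_rot: [-3.142, 0.0, 2.856]
ft_force: [0.5, -0.7, -0.8]
grip_width: 0.246
gripper_force: 67.6
```

```bash
python3 - <<'E'
from tilt import *
d={n:cam(n) for n in('top','side')};pickle.dump(d,open('c7.pkl','wb'))
o=robot.observe();print(o['ee_pos'],o['tcp_rot'],o['clock'])
g,edge,out=report('c7.pkl',o['ee_pos'])
for q in out:print(*q)
print('\n'.join(f'{r} '+' '.join('%3d'%v for v in g[r,294:326]) for r in range(190,226)))
E
```

```text
[509.56731048 -84.2114933  165.47593729] [3.14138541e+00 8.93825998e-04 2.85589683e+00] 30.3333
0.2 0.63 0.129 [301.2 201.8] [302.3 210.8]
0.25 0.611 0.214 [301.3 202.3] [303.  210.4]
0.3 0.593 0.321 [301.4 202.8] [303.7 209.9]
0.35 0.576 0.462 [301.6 203.2] [304.4 209.3]
0.4 0.56 0.657 [301.8 203.6] [305.1 208.7]
0.45 0.544 0.943 [302.  203.9] [305.8 208. ]
190 167 169 165 154 140 141 144 149 158 164 165 164 164 165 162 131  99  98 101  97 101 102  96  99  99  98  98  98  94  78 111 112
191 173 172 169 159 143 145 152 159 161 166 166 165 161 162 161 108 102  97 100  96 102 100  96 100 100 100  98 100  90  86 113 110
192 171 171 168 163 157 158 161 163 166 166 165 164 164 165 135  98 101 101  99  98 104  98  97 103 103  98 102  96  88  95 111 110
193 168 165 164 166 163 161 166 167 167 169 166 162 163 157 108 100 100  99 102 100  98  97 102 104 106 101  99  90  85  99 114 110
194 166 163 162 165 165 163 164 163 169 171 168 164 161 128 100  97 102 103 100 100  96 102  98 101 102 100  92  89  91 100 106 117
195 162 160 161 163 162 162 163 165 170 172 168 165 150 100  97  97 100 100  99
[... 3312 characters left out ...]
  92  92  93  98  99  99 148 168 168 170
221  92  88  94  94  95  93  99 100  95  85  81  82  87  88  86  89  93  89  91  90  93  93  97  98  93 100  96 108 169 169 172 171
222  92  93  97  96  92  97  96  99  98  91  90  91  91  85  87  92  90  92  88  92  94  91  90  95  91  98 104 149 169 173 170 165
223  91  95  94  97  95  99  99  96  94  98 106 110 100  92  89  84  84  85  88  93  93  95  94  97  92  96 130 170 169 171 169 167
224  98  93  90  86  91  96  97  97  97  98 107 111 112 108  99  98  87  84  86  93  97  97  94  89  96 100 157 170 173 171 171 171
225  98  90  76  76  84  99  97  97  96  98 100 107 112 113 112 113  97  90  83  84  92  92  89  89  93 127 170 167 172 171 172 170
```

```bash
python3 - <<'E'
from h import *
import pickle
from scipy.optimize import least_squares
S=pickle.load(open('c7.pkl','rb'))['side']
e=np.array([.9594,-.2821,0]);n=np.array([.2821,.9594,0]);k=np.array([0,0,1.])
fr=lambda th:(np.cos(th)*e+np.sin(th)*k,-np.sin(th)*e+np.cos(th)*k)
A,B=fr(.35)
s=lambda x,y:np.array((290+(x-312+.5)/6-.5,165+(y+.5)/6-.5))
obs={(60,17.5):s(550,42),(60,-17.5):s(632,88),(-60,-17.5):s(465,372),(-60,17.5):s(388,325)}
for ox in(541,543.3,545):
    o=np.array([ox,-94-(ox-543.3)*.294,75])
    sh=np.array([v-proj(S,o+(-1+l[0])*A+l[1]*n+28*B) for l,v in obs.items()])
    m=(sh[3]*2+sh.mean(0))/3
    for th in(.339,.33):
        a,b=fr(th)
        def f(q): # q: piece centre along, normal in rest frame (rel. to o)
            c=o+q[0]*A+q[1]*B+0*n
            return np.r_[proj(S,c-55*a+11*n+22.5*b)+m-[301.2,203.3],proj(S,c-55*a+11*n-22.5*b)+m-[303.3,209.8]]
        r=least_squares(f,[0,100])
        G=np.array([509.5,-84.1,165.4+20.5]); c=o+r.x[0]*A+r.x[1]*B
        print(ox,th,sh.round(1).tolist() if th==.339 else '',r.x.round(1),r.fun.round(1),'G in piece (along,up):',((G-c)@a).round(1),((G-c)@b).round(1))
E
```

```text
541 0.339 [[1.0, 0.7], [0.3, 1.5], [-0.3, 0.6], [1.3, 0.4]] [  3.8 105.1] [-0.3  0.1  0.4 -0.1] G in piece (along,up): 3.3 10.3
541 0.33  [  3.8 104.6] [-0.3 -0.   0.3  0. ] G in piece (along,up): 3.2 10.9
543.3 0.339 [[0.5, 1.5], [-0.2, 2.3], [-0.8, 1.4], [0.7, 1.2]] [  3.6 105.3] [-0.3  0.   0.4 -0. ] G in piece (along,up): 1.3 11.0
543.3 0.33  [  3.6 104.8] [-0.3 -0.   0.3  0.1] G in piece (along,up): 1.2 11.5
545 0.339 [[0.1, 2.0], [-0.6, 2.8], [-1.3, 2.0], [0.3, 1.8]] [  3.4 105.4] [-0.3  0.   0.3 -0. ] G in piece (along,up): -0.3 11.4
545 0.33  [  3.4 104.9] [-0.3 -0.1  0.3  0.1] G in piece (along,up): -0.4 11.9
```

Emit:
drive_tool(increments=[[[0,0,-3],0],[[0,0,-7],0],[[0,0,-11],0],[[0,0,-15],0],[[0,0,-18],0],[[0,0,-19.5],0],[[0,0,-19.5],0],[[0,0,-19.5],0],[[0,0,-19.5],0],[[0,0,-19.5],0]])

```text
clock: 31.17
ee_pos: [509.3, -84.2, 145.7]
tcp_rot: [3.142, 0.0, 2.856]
ft_force: [0.2, -0.6, 0.1]
grip_width: 0.239
gripper_force: 67.6
```

```bash
python3 - <<'E'
from h import *
c=cam('side');o=robot.observe();print(o['ee_pos'],o['tcp_rot'],o['ft_force'],np.abs(o['joint_vel']).max())
g=c['image'].mean(2)
print('\n'.join(f'{r} '+' '.join('%3d'%v for v in g[r,296:326]) for r in range(198,226)))
E
```

```text
[509.31368843 -84.21445793 145.67611906] [3.14151235e+00 3.12570971e-04 2.85583179e+00] [ 0.4707889  -0.84650671 -0.01009588] 0.0018826785861254765
198 159 155 156 159 163 166 168 168 160 162 161 147 101 102 102 100  97 103  97  96  99 102  99 103  95  87  96 110 110  90
199 153 151 153 156 158 163 166 172 165 161 152 118  96  99 101 103 100  98  98  99 103 106 102 102  89  79  96 114 109 107
200 156 158 157 154 155 155 159 167 165 164 129 102 100 100 100 100 102  96 101 103 104  99 100  95  91  88  96 110 115 133
201 162 161 161 154 154 150 150 158 163 157 109 100 101 100  99 100  98 100 103 106  99 100  94  89  91  89  90 102 131 140
202 162 162 164 158 153 148 141 150 158 133  99  96  98  98 102 105  99 103 102 104  97 101  93  89  90  90  92 124 141 138
203 163 164 161 158 156 152 140 141 140 102  99  95  96  98 101  97 102 102 101 101  98  94  92  88  90  91 100 139 140 145
204 157 161 162 163 160 157 146 145 112  99  99 101 101 101 102  97  99 101 123 125 118  89  91  89  91  97 128 144 141 148
205 159 158 164 166 163 160 151 140 100  94  98 100 101 102  98 101 102 128 156 161 
[... 1819 characters left out ...]
  96  91  87  85  92  88  89  85  91  94  92  94  89  88  90  98 145 167 170 168
221  93  94  96  94  98  98  95  87  80  85  87  90  86  89  89  90  91  87  92  92  95  94  94  85 100 109 169 170 170 169
222  96  97  93  93  98  98  96  92  92  90  88  83  87  92  93  92  93  94  93  92  95  92  88  84 104 146 169 172 170 168
223  95  96  94  95  97  97  96  97 107 109 102  90  87  84  90  89  90  92  93  98  92  95  86  87 131 169 170 170 169 168
224  89  90  92  99  94  97  95  96 108 109 114 112  98  97  89  82  89  92  93  92  93  88  87 102 156 173 174 173 171 170
225  76  71  83  99  95  97  94  94 100 108 107 116 111 113  99  89  83  84  90  92  88  87  90 127 169 171 169 173 170 170
```

```bash
python3 -c "
from cell import robot
print(robot.finish_job())"
```

```text
the job is handed in; nothing more can be done
None
```

I've handed the job in. The reference lies flat on the ridge against its stop. The piece is held still over it, tilted about 0.34 rad (the rest slopes 0.35). The gap works out at about 30 mm and the ends line up to within a few mm; both are calculated, not measured directly.

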